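# Slide the hand-rest bar across to its far trestle

### The job

Set up the hand rest over the test tile: without lifting the bar out of its guide rail, push it by the upstand at its tail across the gap onto the far trestle, until the keel under the tail drops into the pocket in the rail and the bar lies flat on both supports. The pocket is hidden under the bar and its place varies, so feel for its end wall gently and do not ram it. Leave the tile, the tumbler and the brush where they are.

Things in the scene. Friction and masses are not known exactly. Their poses are not given: they have to be found in the camera images.
- guide_rail: Fixed wooden guide rail, 240 mm long, 48 mm wide (feet 68). Origin on the table under the middle of its front end; its +y is the way the bar must travel; the rail spans y -240 to 0 mm; z up. Deck 55 mm above the table; cheeks 6 mm above the deck leave a 28 mm channel for the bar.
- groove (a point): Rear end of the keel groove (18 mm wide, along the deck middle), at y -240 mm of the rail, deck height. Its floor, 10 mm below the deck, carries the keel, so the bar's tail rides 6 mm above the deck. Further on is a pocket 29 mm long, its middle set anywhere from y -75 to -35 mm (hidden, not measured): there the tail drops onto the deck and the keel meets the pocket's end wall.
- far_trestle: Fixed wooden trestle in line with the rail, 90 mm long, 60 wide (feet 80). Origin on the table under the middle of its near face, which is 85 to 110 mm beyond the rail's front end; +y leads away from the rail. A ramp (y 0 to 20 mm) leads up to a flat deck (y 20 to 90) 55 mm above the table, with cheeks 6 mm high, 36 mm apart.
- rest_bar: Loose bar: wooden strip 290 (y) x 25 x 10 mm, about 0.17 kg, in the rail, its nose (+y) out over the gap, tail 6 mm up. Origin mid underside, z up. On its tail an upstand 25 mm wide, 12 long, from 10 to 36 mm above the underside. Under the tail a keel 14 mm wide, 20 long, 16 deep, centred at y -123 mm.
- bar_push (a point): Middle of the upright rear face of the bar's upstand, where to push (toward the bar's +y); 24 mm above the bar's underside. Same axes as the bar.
- bar_heel (a point): Point on the bar's underside at the keel's middle, 123 mm behind the bar's middle. It lies 55 mm above the table when the tail rests on the rail's deck, about 60 mm while the keel rides on the groove floor.
- bar_nose (a point): Middle of the lower edge of the bar's front end, 145 mm in front of the bar's middle.
- tile: Glazed test tile 48 x 30 x 10 mm lying on the table in the gap, under where the bar goes; origin at the middle of its underside. A bystander.
- tumbler: Green handmade tumbler, 67 mm wide, 77 mm high, standing beside the rail; origin at the middle of its underside. A bystander.
- brush: Glaze brush 215 mm long lying beside the rail; origin at the middle of its underside. A bystander.
There are look-alikes about, which are no part of the job. Several things have the shape of the guide_rail; the one meant has the colours described above.

How it is judged (in metres and radians):
On the way:
1. the bar's nose lies on the far trestle's deck (y of bar_nose in the frame of far_trestle above 0.022 m), for 0.05 s.
At the end, for the whole second after the job is handed in: Bar at rest on both: nose 22 mm or more past the trestle's near face, within 12 mm of its centre line, within 3 mm of deck height, bearing on it; at the keel at most 2.5 mm above (3 below) the rail's deck, 20 to 90 mm behind the rail's front end; in line within 0.05 rad (y of bar_nose in the frame of far_trestle above 0.022 m and z of bar_nose in the frame of far_trestle between 0.052 and 0.058 m and x of bar_nose in the frame of far_trestle between -0.012 and 0.012 m and z of bar_heel in the frame of guide_rail between 0.052 and 0.0575 m and y of bar_heel in the frame of guide_rail between -0.09 and -0.02 m and angle between the y axis of rest_bar and the y axis of guide_rail, either way round below 0.05 rad and contact force between rest_bar and far_trestle above 0.05 N and linear speed of rest_bar below 0.01 m/s and angular speed of rest_bar below 0.1 rad/s); the robot touches nothing.
It fails at once if the bar was rammed: the fingers pushed it with more than 35 N (contact force between the fingers and rest_bar above 35 N).
It fails at once if the bar was lifted out of the rail (heel or nose more than 20 mm above deck height) (height (world z) of any of bar_heel, bar_nose above 0.075 m).
It fails at once if the tile, tumbler or brush was moved by more than 10 mm (distance of any of tile, tumbler, brush from where it was at the start of the episode above 0.01 m).
It also fails if it takes over 45 s, if anything falls off the work surface, if the arm or the gripper's body presses on something with over 40 N, if the wrist force passes 120 N, or if a joint passes its speed limit or range.

### The arm

A 7-joint arm with a two-finger parallel gripper is mounted at the origin on a cart in front of the work surface, level with it; the furniture and walls round the work are solid. World frame = base frame: x ahead of the robot, y to its left, z up, the work surface at z = 0. Lengths are in mm, angles in rad, forces in N, time in s.
With the tool pointing down it reaches from about 400 to 850 mm from the base axis. Payload 4.5 kg.
Tool frame: the origin (TCP) lies at the very end of the fingers, on their centre line; the grasp point (between the pads) lies bot.grasp_offset behind it (bot.grasp_offset is the distance from the TCP to the grasp point, in mm); z points along the fingers, y is the line along which they close (so a half turn about z gives the same grasp; the last joint's range is limited). The gripper opens to 85 mm and grips with 20 to 120 N. Pads are 22 mm wide; open, the fingers measure 114 mm over their backs; the gripper's body (76 mm by 85 mm) begins 54 mm behind the grasp point. The pads swing forward as they close: fully open they stand 13 mm farther back than shut.
Start: joints at [1.31, 0.689, -0.195, 1.565, 0.157, 0.902, -0.215], TCP at [181.622, -598.053, 231.317] pointing down, gripper open.
Joint ranges: [-3.01, 3.01], [-0.46, 2.08], [-1.47, 1.51], [0.13, 2.56], [-1, 4.14], [0.04, 2.09], [-2.66, 2.66]. Speed limits (rad/s): [2.57, 2.57, 3.14, 3.14, 3.14, 3.14, 3.14].

### API

Orientations are given as [roll, pitch, yaw] about the fixed x, y, z axes, in that order (R = Rz(yaw) Ry(pitch) Rx(roll)).
In Python, from station import bot gives the robot as it stands.
- The arm moves only by the tool send_rows, never from a script. Its argument "increments" is one flat list of numbers, 7 for each row, row after row: the finger opening in m, from 0 to 0.0854, then the shift along the tool's x, y, z in m, then the turn, a rotation vector about the tool's x, y, z in rad. A call has 1 to 12 rows; each row is the pose to reach, as a shift and turn from the pose commanded when the call began, along the tool's axes at that moment; what a row does not reach only later rows make up. A row lasts 1/12 s, in which the tool goes at most 41.7 mm and 7.16 degrees, less where a joint would pass 70% of its speed; a pose out of reach is approached as far as the arm can. A call with a gripper value outside its range is refused whole. The fingers move at their own pace and stop on an object; the grip force is fixed at half the most. Time passes only in rows, so rows that repeat a pose let the fingers close. It gives the time, the measured TCP pose, the force, the opening and the grip force at its end, in the units of the state.
- bot.sense(): the state, without advancing time (a new reading comes with each control period).
- bot.snapshot(name): name is "side" or "top" or "wrist"; returns the picture (384x512x3 uint8, blue, green, red); there is no depth.
- bot.camera_params(name): a dict with "vertical_fov" (degrees; the focal length in pixels is half the picture's height over the tangent of half this angle, whatever the lens; pixels are square), "cx", "cy" (the principal point, pixels), "rvec" (rotation vector, rad) and "tvec" (3), from world to camera coordinates, as OpenCV has them; the wrist camera has in their place "tool_from_camera" (4x4, takes a point from camera to tool coordinates, whose origin is the TCP and whose axes are the flange's). Camera axes: x right, y down, z forward; pixel columns grow to the right and rows downward; lengths in mm; the calibration is good to about 2 mm. A picture is of the moment at which its call begins: read the wrist's pose just before it. camera_params takes no time and is no camera call.
- bot.sign_off(): hands the job in; it is judged then, once.
The state is a dict: "clock": time; "qpos": joint angles; "qvel": joint speeds; "effort": joint torques, N m; "tcp_pos": TCP position; "tool_rot": TCP orientation; "contact_force": force on the tool from outside, world axes, zero at the start; "wrist_torque": the same for the moment, N m; "width": finger opening in mm; "grasp_force": force on a finger pad.
Only numpy, scipy, OpenCV 4.12 (cv2) and the standard library are available. Lean on these libraries where they do the work, as an engineer would, in place of code of your own. Each camera call takes 0.05 s, during which the arm holds its last target. There are 200 camera calls.

## Working session

There is one attempt and no reset: what is moved stays moved. The work goes in short steps, Python scripts to look and compute and a tool call to move; the robot and the scene stay as the last step left them, time stands still between calls to the robot, and variables do not carry over. Pictures are saved under pics/ and viewed, at most 10 in all, crops included, and the job is handed in when it is done.

Besides the shell and the picture viewer there is one more tool, called by a JSON object that holds its "api" and its "payload". send_rows: Moves the arm, as the interface text tells. Its arguments: {"type":"object","properties":{"increments":{"type":"array"}},"required":["increments"]}

```bash
mkdir -p pics; ls
cat > h.py <<'E'
import numpy as np, cv2
from station import bot
def ray(name,uv,s=None,p=None):
    p=p or bot.camera_params(name)
    f=192/np.tan(np.radians(p["vertical_fov"])/2)
    d=np.array([(uv[0]-p["cx"])/f,(uv[1]-p["cy"])/f,1.])
    R=cv2.Rodrigues(np.array(p["rvec"],float))[0];t=np.array(p["tvec"],float).ravel()
    return -R.T@t,R.T@d
def onz(name,uv,z):
    c,d=ray(name,uv);return c+d*(z-c[2])/d[2]
def proj(name,P):
    p=bot.camera_params(name);f=192/np.tan(np.radians(p["vertical_fov"])/2)
    q=cv2.Rodrigues(np.array(p["rvec"],float))[0]@np.array(P,float)+np.array(p["tvec"],float).ravel()
    return q[:2]/q[2]*f+[p["cx"],p["cy"]]
E
python3 - <<'E'
from h import *
for n in("top","side"):
    im=bot.snapshot(n);cv2.imwrite(f"pics/{n}0.png",im);p=bot.camera_params(n);print(n,p,ray(n,(256,192)))
print(bot.sense(),bot.grasp_offset)
a=[cv2.imread(f"pics/{n}0.png") for n in("top","side")]
E
```

```text
pics
top {'vertical_fov': 51.113403657504634, 'cx': 254.69644380555513, 'cy': 190.6212669413041, 'rvec': array([ 2.01572748, -2.21158157,  0.23493409]), 'tvec': array([ 424.92850494,  517.85962362, 1123.09191822])} (array([ 310.71093967,  400.00992964, 1205.6239252 ]), array([ 0.20379693, -0.02397486, -0.97873099]))
side {'vertical_fov': 56.56329384505212, 'cx': 259.06469722149825, 'cy': 192.56832036730071, 'rvec': array([ 2.26581585, -0.3000038 ,  0.11052611]), 'tvec': array([-421.74032398,  395.808021  ,  811.55649188])} (array([ 334.35237618, -454.10898597,  821.67289554]), array([ 0.17003238,  0.73875015, -0.6522373 ]))
{'clock': 0.1, 'qpos': array([ 1.30981331,  0.68991486, -0.19456021,  1.56624877,  0.1572754 ,
        0.90249419, -0.21510963]), 'qvel': array([-0.00101656, -0.00043274, -0.0004326 , -0.00311039, -0.00039464,
       -0.00091481,  0.00072036]), 'effort': array([-3.30169605e-03, -5.40596437e+01, -1.27148118e+00, -1.58985776e+01,
        9.36851953e-03,  4.32407891e-03,  9.37783994e-06]), 'tcp_pos': array([ 181.39631337, -597.48215538,  230.55372481]), 'tool_rot': array([-3.13991949e+00,  7.59910477e-05,  2.94866553e-01]), 'contact_force': array([0.22985013, 1.28491505, 0.29712461]), 'wrist_torque': array([0.00034879, 0.01552122, 0.05337435]), 'grasp_force': 0.0, 'width': 85.74341271147242} 18.700000000000003
```

View pics/top0.png

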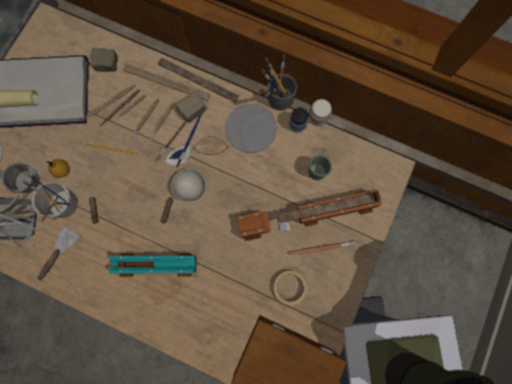

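View pics/side0.png

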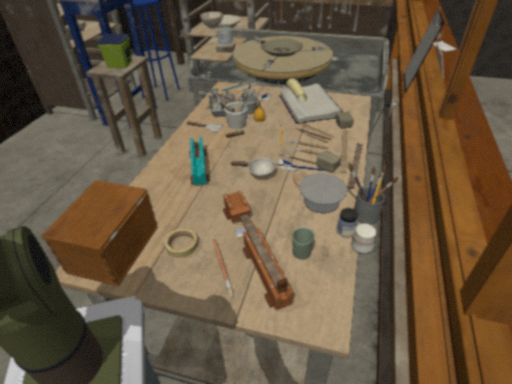

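Top view: the reddish-wood rail with a bar at about (340,205), its trestle at (252,223), the tile at (284,226), the tumbler at (319,167) and the brush at (322,247). The look-alike is the teal rail at (152,264). The wooden rail fits the description: it holds the bar and has the trestle in line. In the side view the rail runs from (280,297) to (248,225) and the trestle is at (236,205). I'll confirm with an enlarged crop.

Run:
```python
from h import *
a=cv2.imread("pics/top0.png")[175:255,225:395];b=cv2.imread("pics/side0.png")[180:310,200:310]
a=cv2.resize(a,None,fx=4.5,fy=4.5,interpolation=cv2.INTER_CUBIC);cv2.imwrite("pics/tc.png",cv2.convertScaleAbs(a,alpha=1.6))
b=cv2.resize(b,None,fx=4.5,fy=4.5,interpolation=cv2.INTER_CUBIC);cv2.imwrite("pics/sc.png",cv2.convertScaleAbs(b,alpha=1.6))
```

```text
(no output)
```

View pics/tc.png

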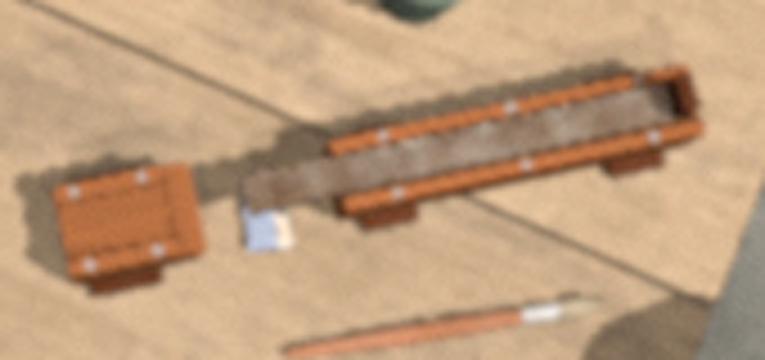

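View pics/sc.png

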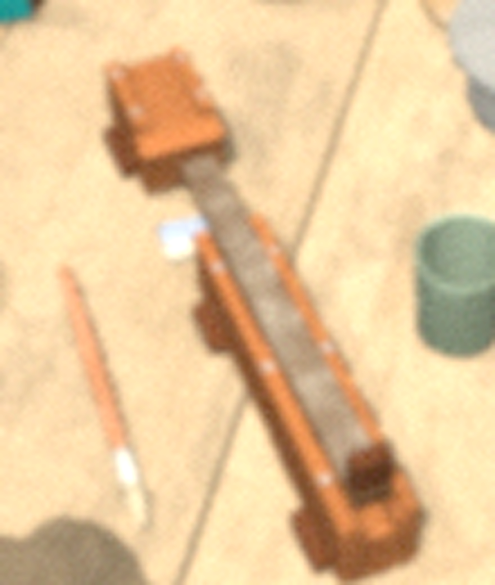

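The crop confirms it: the wooden rail with the grey bar and dark upstand at the right end of the top view (crop about (683,93)), and the trestle at crop (130,220). Next I measure the corners.

Run:
```python
from h import *
T=lambda u,v:(u/4.5+225-.4,v/4.5+175-.4)
S=lambda u,v:(u/4.5+200-.4,v/4.5+180-.4)
for k,(u,v,z) in dict(rf_far=(330,145,61),rf_near=(345,212,61),rr_far=(685,70,61),rr_near=(703,128,61),tn_far=(192,166,55),tn_near=(204,250,55),tb_far=(55,188,61),tb_near=(70,275,61),nose_far=(243,178,68),nose_near=(245,207,68),tile=(262,230,10)).items():
    print("top",k,onz("top",T(u,v),z).round(1))
for k,(u,v,z) in dict(rf_n=(200,237,61),rf_f=(260,215,61),rr_n=(340,530,61),rr_f=(418,500,61),up_topL=(347,460,95),up_topR=(390,445,95),tn=(147,160,45),tf=(228,128,45),tb_n=(110,65,61),tb_f=(180,50,61),nose_l=(185,160,68),nose_r=(215,158,68)).items():
    print("side",k,onz("side",S(u,v),z).round(1))
# upstand dark mask in both
for n in("top","side"):
    im=cv2.imread(f"pics/{n}0.png");h=cv2.cvtColor(im,cv2.COLOR_BGR2HSV)
    m=((h[...,0]<15)&(h[...,1]>110)&(h[...,2]>90)).astype(np.uint8)
    k,l,st,c=cv2.connectedComponentsWithStats(m)
    for i in range(1,k):
        if st[i,4]>60:
            r=cv2.minAreaRect(np.argwhere(l==i)[:,::-1].astype(np.float32));print(n,st[i],r)
```

```text
top rf_far [494.3 255.4  61. ]
top rf_near [450.4 250.8  61. ]
top rr_far [522.   20.5  61. ]
top rr_near [483.1  14.9  61. ]
top tn_far [489.8 344.7  55. ]
top tn_near [435.2 342.4  55. ]
top tb_far [482.8 433.6  61. ]
top tb_near [426.6 428.7  61. ]
top nose_far [477.1 313.8  68. ]
top nose_near [458.6 314.5  68. ]
top tile [449.8 300.5  10. ]
side rf_n [455.6 243.9  61. ]
side rf_f [497.6 252.3  61. ]
side rr_n [481.1  14.   61. ]
side rr_f [527.7  20.7  61. ]
side up_topL [490.4  33.2  95. ]
side up_topR [515.6  36.2  95. ]
side tn [438.7 338.8  45. ]
side tf [500.2 354.9  45. ]
side tb_n [430. 426.  61.]
side tb_f [482.4 428.5  61. ]
side nose_l [460.2 308.4  68. ]
side nose_r [480.  304.8  68. ]
top [172   0  61  19 335] ((202.4000244140625, 8.300006866455078), (61.66441345214844, 14.86270523071289), 18.434947967529297)
top [238  18  53  27 351] ((263.5575256347656, 34.13717269897461), (51.95684814453125, 14.80875301361084), 22.2490234375)
top [ 291   45  221  100 2233] ((402.95172119140625, 91.2480239868164), (239.21670532226562, 16.58428382873535), 22.328657150268555)
top [38
[... 2660 characters left out ...]
233  15  13  69] ((425.0, 239.0), (12.0, 14.0), 90.0)
side [260 236  13  20  79] ((265.8999938964844, 245.80001831054688), (21.913463592529297, 3.5777084827423096), 63.43495178222656)
side [214 240  14  39 124] ((219.9500274658203, 258.85003662109375), (39.528465270996094, 3.7947328090667725), 71.56504821777344)
side [ 58 251  44  27 174] ((77.4117660522461, 264.35296630859375), (43.65641403198242, 19.887922286987305), 14.03624439239502)
side [272 258  15  25  93] ((278.17926025390625, 269.3773498535156), (24.724897384643555, 9.203156471252441), 74.05460357666016)
side [ 90 265  23  18 115] ((101.38529968261719, 272.99114990234375), (22.548770904541016, 16.336355209350586), 4.39870548248291)
```

```bash
cat >> h.py <<'E'
from scipy.spatial.transform import Rotation as Ro
def inc(P,yaw):
    s=bot.sense();R=Ro.from_euler('xyz',s["tool_rot"]);G=Ro.from_euler('xyz',[np.pi,0,yaw])
    print(R.inv().apply(np.array(P)-s["tcp_pos"]).round(1),(R.inv()*G).as_rotvec().round(4),s["clock"],s["tcp_pos"].round(1),s["tool_rot"].round(4),s["qpos"].round(2),s["contact_force"].round(1),s["width"].round(1))
E
python3 -c "
from h import *
inc([509,-25,170],1.698)"
```

```text
Traceback (most recent call last):
  File "h.py", line 18, in inc
    print(R.inv().apply(np.array(P)-s["tcp_pos"]).round(1),(R.inv()*G).as_rotvec().round(4),s["clock"],s["tcp_pos"].round(1),s["tool_rot"].round(4),s["qpos"].round(2),s["contact_force"].round(1),s["width"].round(1))
                                                                                                                                                                                                   ^^^^^^^^^^^^^^^^
AttributeError: 'float' object has no attribute 'round'
```

```bash
sed -i 's/s\["width"\].round(1)/s["width"]/' h.py
python3 -c "
from h import *
inc([509,-25,170],1.698)"
```

```text
[ 479.8 -452.5   61.3] [-1.4000e-03 -1.1000e-03 -1.4031e+00] 0.1 [ 181.4 -597.5  230.6] [-3.1399e+00  1.0000e-04  2.9490e-01] [ 1.31  0.69 -0.19  1.57  0.16  0.9  -0.22] [0.2 1.3 0.3] 85.74341271147242
```

{"api": "send_rows", "payload": {"increments": [0,0.03,-0.028,0,0,0,-0.08,0,0.06,-0.056,0,0,0,-0.17,0,0.09,-0.085,0,0,0,-0.26,0,0.12,-0.113,0,0,0,-0.35,0,0.15,-0.141,0,0,0,-0.44,0,0.18,-0.17,0,0,0,-0.53,0,0.21,-0.198,0,0,0,-0.61,0,0.24,-0.226,0,0,0,-0.7,0,0.27,-0.254,0,0,0,-0.79,0,0.3,-0.283,0,0,0,-0.88,0,0.33,-0.311,0,0,0,-0.96,0,0.36,-0.339,0,0,0,-1.05]}}

```text
clock: 1.1
tcp_pos: [427.9, -167.3, 231.2]
tool_rot: [-3.141, 0.0, 1.349]
contact_force: [0.8, -0.2, 0.7]
width: -0.2
grasp_force: 0.0
```

```bash
python3 -c "
from h import *
inc([509,-25,170],1.698)"
```

```text
[156.6  47.8  61.2] [-4.000e-04  2.000e-04 -3.493e-01] 1.1 [ 427.9 -167.3  231.2] [-3.1412e+00  3.0000e-04  1.3487e+00] [ 0.58  0.51 -0.47  2.04  0.36  0.68 -0.34] [ 0.8 -0.2  0.7] -0.23786042647036587
```

{"api": "send_rows", "payload": {"increments": [0,0.03,0.01,0.01,0,0,-0.07,0,0.06,0.02,0.025,0,0,-0.14,0,0.09,0.03,0.035,0,0,-0.21,0,0.12,0.038,0.045,0,0,-0.28,0,0.14,0.044,0.055,0,0,-0.33,0,0.157,0.048,0.061,0,0,-0.349,0,0.157,0.048,0.061,0,0,-0.349]}}

```text
clock: 1.68
tcp_pos: [510.7, -22.0, 169.2]
tool_rot: [3.141, -0.004, 1.7]
contact_force: [1.2, -0.0, 0.3]
width: -0.3
grasp_force: 0.0
```

Run:
```python
from h import *
inc([509,-5,80],1.698)
im=bot.snapshot("side");top=bot.snapshot("top")
a=cv2.resize(im[200:320,210:330],None,fx=5,fy=5,interpolation=cv2.INTER_CUBIC);cv2.imwrite("pics/s1.png",cv2.convertScaleAbs(a,alpha=1.6))
```

```text
[16.8  0.5 89.3] [ 0.0006 -0.0037  0.0024] 1.6833 [510.7 -22.  169.2] [ 3.141  -0.0037  1.7004] [ 0.25  0.67 -0.48  1.96  0.5   0.63 -0.42] [ 1.2 -0.   0.3] -0.31723526047801875
```

View pics/s1.png

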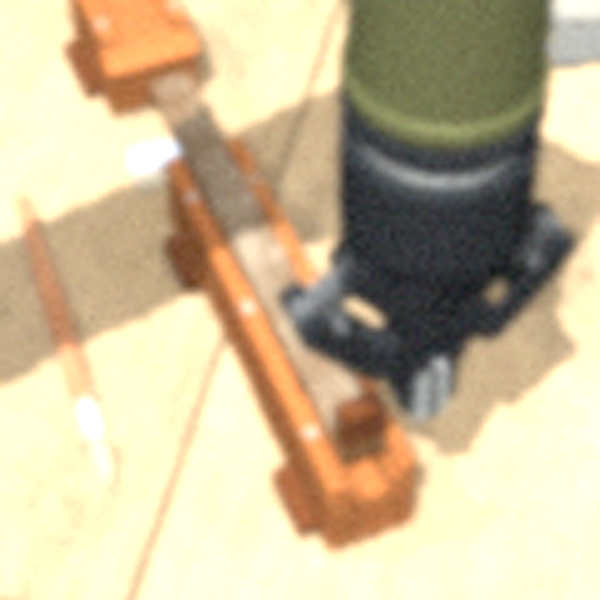

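The bar and upstand are intact: the upstand's rear face is at crop (360,430) and the fingers are behind and above at (430,385). I lower behind the upstand.

Run:
```python
from h import *
inc([506,-4,76],1.695)
```

```text
[23.1 -0.1 93.9] [-0.0015  0.0003 -0.0007] 1.7833 [509.  -26.8 169.9] [-3.1401e+00  3.0000e-04  1.6943e+00] [ 0.25  0.67 -0.47  1.96  0.5   0.63 -0.42] [-0.3 -0.7  0.1] 0.030937426218549623
```

{"api": "send_rows", "payload": {"increments": [0,0.01,0,0.02,0,0,0,0,0.019,0,0.045,0,0,0,0,0.019,0,0.07,0,0,0,0,0.019,0,0.087,0,0,0,0,0.019,0,0.094,0,0,0,0,0.019,0,0.094,0,0,0,0,0.019,0,0.094,0,0,0]}}

```text
clock: 2.37
tcp_pos: [507.2, -9.1, 76.8]
tool_rot: [3.141, 0.001, 1.692]
contact_force: [0.7, 0.4, 0.6]
width: 0.1
grasp_force: 0.0
```

Run:
```python
from h import *
inc([503,17,76],1.695)
im=bot.snapshot("side")
a=cv2.resize(im[240:320,240:330],None,fx=6,fy=6,interpolation=cv2.INTER_CUBIC);cv2.imwrite("pics/s2.png",cv2.convertScaleAbs(a,alpha=1.6))
```

```text
[26.4 -1.   0.8] [ 0.0001  0.0009 -0.0029] 2.3667 [507.2  -9.1  76.8] [3.1415e+00 9.0000e-04 1.6921e+00] [ 0.12  0.81 -0.32  2.03  0.64  0.39 -0.58] [0.7 0.4 0.6] 0.09149011817658899
```

View pics/s2.png

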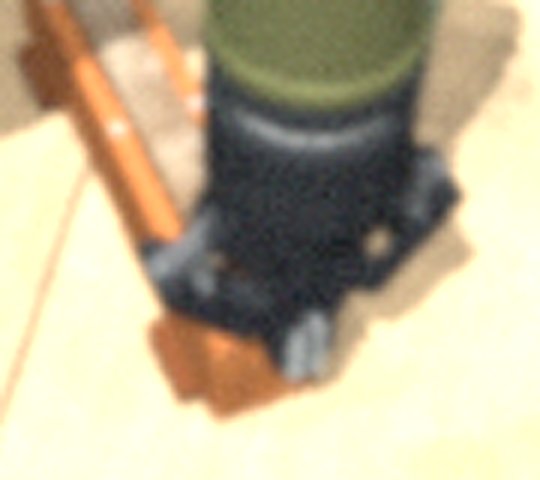

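The fingertips are at crop (305,370), behind the upstand, which is now occluded. I check the lateral alignment by projection.

Run:
```python
from h import *
print((proj("side",[507.2,-9.1,76.8])-[240,240])*6)
for uv in((337,417),(380,405),(342,448),(382,436)): print(onz("side",(uv[0]/5+209.6,uv[1]/5+199.6),97 if uv[1]<430 else 71).round(1))
```

```text
[291.35787905 355.86839772]
[489.7  28.4  97. ]
[511.6  29.5  97. ]
[492.4  27.9  71. ]
[513.4  29.3  71. ]
```

{"api": "send_rows", "payload": {"increments": [0,0.004,0.001,0,0,0,-0.003,0,0.008,0.002,0,0,0,-0.003,0,0.012,0.002,0,0,0,-0.003,0,0.015,0.002,0,0,0,-0.003,0,0.018,0.002,0,0,0,-0.003,0,0.02,0.002,0,0,0,-0.003,0,0.022,0.002,0,0,0,-0.003,0,0.024,0.002,0,0,0,-0.003,0,0.026,0.002,0,0,0,-0.003,0,0.028,0.002,0,0,0,-0.003,0,0.03,0.002,0,0,0,-0.003,0,0.032,0.002,0,0,0,-0.003]}}

```text
clock: 3.42
tcp_pos: [505.3, 23.9, 76.3]
tool_rot: [-3.142, 0.0, 1.696]
contact_force: [-0.1, -1.2, -0.1]
width: -0.1
grasp_force: 0.8
```

Run:
```python
from h import *
inc([503,17,76],1.695)
```

```text
[-6.5 -3.1  0.3] [-0.0001  0.0005  0.0015] 3.4167 [505.3  23.9  76.3] [-3.1415e+00  5.0000e-04  1.6965e+00] [ 0.05  0.81 -0.31  2.04  0.62  0.38 -0.63] [-0.1 -1.2 -0.1] -0.09259459596968027
```

{"api": "send_rows", "payload": {"increments": [0,0.003,-0.0005,0,0,0,0,0,0.006,-0.001,0,0,0,0,0,0.009,-0.0015,0,0,0,0,0,0.012,-0.002,0,0,0,0,0,0.015,-0.0025,0,0,0,0,0,0.018,-0.003,0,0,0,0,0,0.021,-0.003,0,0,0,0,0,0.024,-0.003,0,0,0,0,0,0.027,-0.003,0,0,0,0,0,0.03,-0.003,0,0,0,0,0,0.033,-0.003,0,0,0,0,0,0.036,-0.003,0,0,0,0]}}

```text
clock: 4.42
tcp_pos: [497.7, 59.4, 76.2]
tool_rot: [-3.141, 0.0, 1.697]
contact_force: [0.9, -1.8, -0.7]
width: 0.3
grasp_force: 1.0
```

Run:
```python
from h import *
inc([503,17,76],1.695)
t=bot.snapshot("top")
a=cv2.resize(t[165:255,225:395],None,fx=4.5,fy=4.5,interpolation=cv2.INTER_CUBIC);cv2.imwrite("pics/t3.png",cv2.convertScaleAbs(a,alpha=1.6))
```

```text
[-42.8  -0.    0.3] [-0.0002  0.0004  0.0017] 4.4167 [497.7  59.4  76.2] [-3.1414e+00  4.0000e-04  1.6967e+00] [-0.03  0.81 -0.29  2.05  0.61  0.37 -0.69] [ 0.9 -1.8 -0.7] 0.2796978050940611
```

View pics/t3.png

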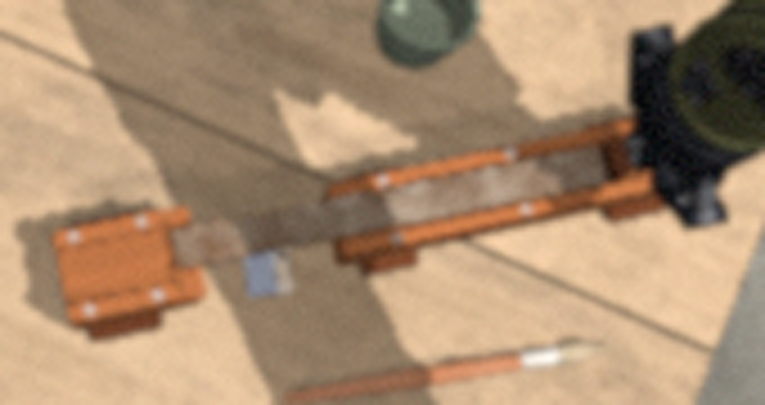

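The nose is entering the ramp at crop (172,240), with the bar centred and the tile and tumbler undisturbed. Pushing on.

{"api": "send_rows", "payload": {"increments": [0,0.003,0,0,0,0,0,0,0.006,0,0,0,0,0,0,0.009,0,0,0,0,0,0,0.012,0,0,0,0,0,0,0.015,0,0,0,0,0,0,0.018,0,0,0,0,0,0,0.021,0,0,0,0,0,0,0.024,0,0,0,0,0,0,0.027,0,0,0,0,0,0,0.03,0,0,0,0,0,0,0.033,0,0,0,0,0,0,0.036,0,0,0,0,0]}}

```text
clock: 5.47
tcp_pos: [493.2, 95.4, 76.3]
tool_rot: [3.142, 0.0, 1.697]
contact_force: [-0.7, -1.5, 0.0]
width: -0.0
grasp_force: 0.4
```

{"api": "send_rows", "payload": {"increments": [0,0.003,0,0,0,0,0,0,0.006,0,0,0,0,0,0,0.009,0,0,0,0,0,0,0.012,0,0,0,0,0,0,0.015,0,0,0,0,0,0,0.018,0,0,0,0,0,0,0.021,0,0,0,0,0,0,0.023,0,0,0,0,0,0,0.025,0,0,0,0,0,0,0.027,0,0,0,0,0,0,0.029,0,0,0,0,0,0,0.03,0,0,0,0,0]}}

```text
clock: 6.47
tcp_pos: [489.5, 125.1, 76.3]
tool_rot: [3.141, -0.0, 1.697]
contact_force: [0.5, -0.8, -0.3]
width: -0.4
grasp_force: 0.5
```

Run:
```python
from h import *
inc([489,130,76],1.695)
```

```text
[4.9 0.1 0.3] [ 0.0002 -0.0001  0.002 ] 6.4667 [489.5 125.1  76.3] [ 3.1414e+00 -1.0000e-04  1.6970e+00] [-0.17  0.81 -0.28  2.04  0.58  0.37 -0.79] [ 0.5 -0.8 -0.3] -0.3901591914465809
```

{"api": "send_rows", "payload": {"increments": [0,0.002,0,0,0,0,0,0,0.004,0,0,0,0,0,0,0.006,0,0,0,0,0,0,0.008,0,0,0,0,0,0,0.01,0,0,0,0,0,0,0.012,0,0,0,0,0,0,0.013,0,0,0,0,0,0,0.014,0,0,0,0,0]}}

```text
clock: 7.13
tcp_pos: [487.7, 138.9, 76.3]
tool_rot: [3.142, 0.0, 1.697]
contact_force: [0.8, -1.2, 0.0]
width: 0.3
grasp_force: 0.6
```

{"api": "send_rows", "payload": {"increments": [0,0.001,0,0,0,0,0,0,0.002,0,0,0,0,0,0,0.003,0,0,0,0,0,0,0.003,0,0,0,0,0]}}

```text
clock: 7.47
tcp_pos: [487.3, 142.0, 76.3]
tool_rot: [3.142, -0.0, 1.697]
contact_force: [0.8, -1.0, -0.8]
width: 0.2
grasp_force: 0.3
```

{"api": "send_rows", "payload": {"increments": [0,0.001,0,0,0,0,0,0,0.002,0,0,0,0,0,0,0.003,0,0,0,0,0,0,0.003,0,0,0,0,0]}}

```text
clock: 7.8
tcp_pos: [486.8, 145.1, 76.3]
tool_rot: [-3.142, -0.0, 1.697]
contact_force: [0.7, -0.3, -0.0]
width: -0.0
grasp_force: 0.3
```

Run:
```python
from h import *
inc([489,130,76],1.695)
cv2.imwrite("pics/sA.png",bot.snapshot("side"));cv2.imwrite("pics/tA.png",bot.snapshot("top"))
```

```text
[-15.3   0.2   0.3] [-0.     -0.0003  0.0023] 7.8 [486.8 145.1  76.3] [-3.1416e+00 -3.0000e-04  1.6973e+00] [-0.21  0.81 -0.28  2.03  0.57  0.37 -0.82] [ 0.7 -0.3 -0. ] -0.028952563891378544
```

{"api": "send_rows", "payload": {"increments": [0,0.001,0,0,0,0,0,0,0.002,0,0,0,0,0,0,0.003,0,0,0,0,0,0,0.003,0,0,0,0,0]}}

```text
clock: 8.23
tcp_pos: [486.5, 148.0, 76.3]
tool_rot: [-3.142, -0.0, 1.697]
contact_force: [-0.2, -1.0, -0.2]
width: 0.3
grasp_force: 0.3
```

{"api": "send_rows", "payload": {"increments": [0,0.001,0,0,0,0,0,0,0.002,0,0,0,0,0,0,0.003,0,0,0,0,0,0,0.003,0,0,0,0,0]}}

```text
clock: 8.57
tcp_pos: [486.2, 151.1, 76.3]
tool_rot: [3.142, -0.0, 1.697]
contact_force: [-0.2, -0.1, -0.6]
width: 0.1
grasp_force: 0.2
```

{"api": "send_rows", "payload": {"increments": [0,0.001,0,0,0,0,0,0,0.002,0,0,0,0,0,0,0.003,0,0,0,0,0,0,0.003,0,0,0,0,0]}}

```text
clock: 8.9
tcp_pos: [485.8, 153.9, 76.3]
tool_rot: [3.142, -0.0, 1.697]
contact_force: [0.2, -0.9, 0.2]
width: -0.3
grasp_force: 0.3
```

{"api": "send_rows", "payload": {"increments": [0,0.001,0,0,0,0,0,0,0.002,0,0,0,0,0,0,0.003,0,0,0,0,0,0,0.003,0,0,0,0,0]}}

```text
clock: 9.23
tcp_pos: [485.5, 156.9, 76.3]
tool_rot: [3.141, -0.0, 1.697]
contact_force: [-0.1, -0.9, 0.8]
width: -0.1
grasp_force: 0.3
```

{"api": "send_rows", "payload": {"increments": [0,0.001,0,0,0,0,0,0,0.002,0,0,0,0,0,0,0.003,0,0,0,0,0,0,0.003,0,0,0,0,0]}}

```text
clock: 9.57
tcp_pos: [485.1, 159.9, 76.3]
tool_rot: [3.141, -0.0, 1.697]
contact_force: [0.1, -0.6, 2.0]
width: 0.3
grasp_force: 0.4
```

{"api": "send_rows", "payload": {"increments": [0,0.001,0,0,0,0,0,0,0.002,0,0,0,0,0,0,0.003,0,0,0,0,0,0,0.003,0,0,0,0,0]}}

```text
clock: 9.9
tcp_pos: [484.9, 160.9, 76.3]
tool_rot: [-3.141, 0.003, 1.695]
contact_force: [1.2, -5.1, 1.6]
width: 0.2
grasp_force: 2.4
```

The wall is felt (about 5 N, with the tip stopped). I back off and look.

{"api": "send_rows", "payload": {"increments": [0,-0.005,0,0,0,0,0,0,-0.015,0,0,0,0,0,0,-0.03,0,0,0,0,0,0,-0.045,0,0,0,0,0,0,-0.055,0,-0.02,0,0,0,0,-0.065,0,-0.05,0,0,0,0,-0.1,0,-0.08,0,0,0,0,-0.13,0,-0.1,0,0,0,0,-0.16,0,-0.1,0,0,0,0,-0.19,0,-0.1,0,0,0,0,-0.22,0,-0.1,0,0,0,0,-0.22,0,-0.1,0,0,0]}}

```text
clock: 10.9
tcp_pos: [512.2, -64.2, 175.9]
tool_rot: [-3.141, 0.005, 1.686]
contact_force: [-0.5, -1.1, 0.7]
width: -0.4
grasp_force: 0.0
```

Run:
```python
from h import *
inc([489,130,76],1.695)
s=bot.snapshot("side");t=bot.snapshot("top")
cv2.imwrite("pics/sB.png",s);cv2.imwrite("pics/tB.png",t)
a=cv2.resize(s[180:300,200:310],(550,600),interpolation=cv2.INTER_CUBIC)
cv2.imwrite("pics/s4.png",cv2.convertScaleAbs(a,alpha=1.6))
a=cv2.resize(t[165:255,225:395],None,fx=4.5,fy=4.5,interpolation=cv2.INTER_CUBIC);cv2.imwrite("pics/t4.png",cv2.convertScaleAbs(a,alpha=1.6))
```

```text
[196.1  -0.6  98.9] [-0.001   0.0047 -0.0088] 10.9 [512.2 -64.2 175.9] [-3.1407  0.0047  1.6862] [ 0.33  0.66 -0.48  1.94  0.49  0.66 -0.35] [-0.5 -1.1  0.7] -0.4028394990288681
```

View pics/s4.png

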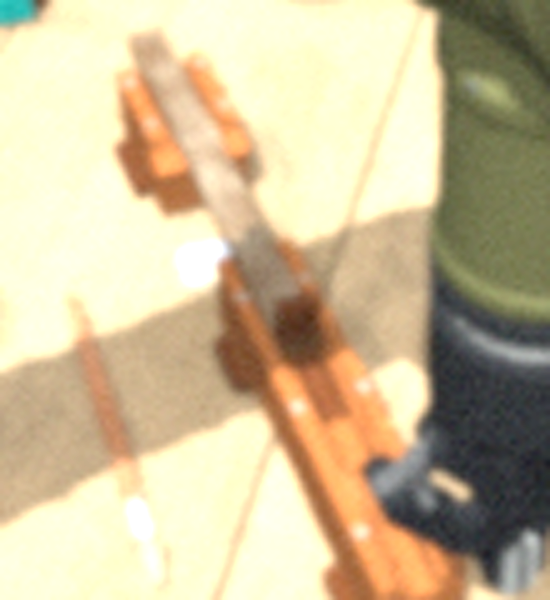

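View pics/t4.png

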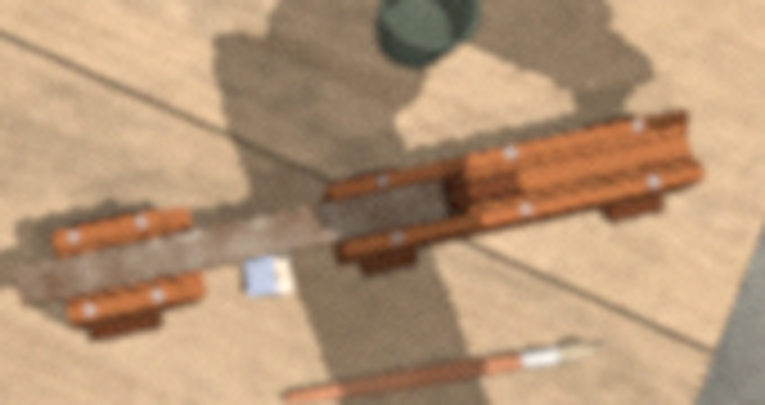

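Side view: upstand at crop (300,330), bar through both cheeks of the trestle, nose past the trestle. Top view: bar in line, tile at (265,275) unmoved. To verify the drop, I touch the upstand's top gently: it should be at z≈91 if dropped, 97 if still riding.

Run:
```python
from h import *
inc([483,178,175],1.695)
inc([483,178,103],1.695)
```

```text
[ 2.371e+02 -2.000e-01  1.200e+00] [ 0.0002 -0.0003 -0.0017] 11.0 [512.2 -57.3 176.1] [ 3.1413e+00 -3.0000e-04  1.6933e+00] [ 0.32  0.66 -0.48  1.94  0.49  0.65 -0.35] [ 0.6  0.7 -0.1] 0.1180171476379108
[ 2.371e+02 -2.000e-01  7.320e+01] [ 0.0002 -0.0003 -0.0017] 11.0 [512.2 -57.3 176.1] [ 3.1413e+00 -3.0000e-04  1.6933e+00] [ 0.32  0.66 -0.48  1.94  0.49  0.65 -0.35] [ 0.6  0.7 -0.1] 0.1180171476379108
```

{"api": "send_rows", "payload": {"increments": [0,0.03,0,0,0,0,0,0,0.065,0,0,0,0,0,0,0.1,0,0,0,0,0,0,0.135,0,0,0,0,0,0,0.17,0,0,0,0,0,0,0.2,0,0.01,0,0,0,0,0.225,0,0.025,0,0,0,0,0.237,0,0.045,0,0,0,0,0.237,0,0.062,0,0,0,0,0.237,0,0.071,0,0,0,0,0.237,0,0.071,0,0,0,0,0.237,0,0.071,0,0,0]}}

```text
clock: 12.0
tcp_pos: [482.1, 179.5, 105.2]
tool_rot: [-3.141, 0.0, 1.697]
contact_force: [0.1, 0.6, 0.3]
width: -0.1
grasp_force: 0.0
```

{"api": "send_rows", "payload": {"increments": [0,0,0,0.001,0,0,0,0,0,0,0.002,0,0,0,0,0,0,0.003,0,0,0,0,0,0,0.004,0,0,0,0,0,0,0.005,0,0,0,0,0,0,0.006,0,0,0,0,0,0,0.007,0,0,0,0,0,0,0.008,0,0,0,0,0,0,0.009,0,0,0,0,0,0,0.009,0,0,0]}}

```text
clock: 12.83
tcp_pos: [482.4, 179.4, 96.1]
tool_rot: [-3.141, 0.0, 1.697]
contact_force: [0.8, -0.6, -0.6]
width: 0.1
grasp_force: 0.0
```

{"api": "send_rows", "payload": {"increments": [0,0,0,0.001,0,0,0,0,0,0,0.002,0,0,0,0,0,0,0.003,0,0,0,0,0,0,0.003,0,0,0]}}

```text
clock: 13.17
tcp_pos: [482.5, 179.4, 93.1]
tool_rot: [-3.141, 0.0, 1.697]
contact_force: [-0.0, 0.0, -0.2]
width: 0.2
grasp_force: 0.0
```

{"api": "send_rows", "payload": {"increments": [0,0,0,0.001,0,0,0,0,0,0,0.002,0,0,0,0,0,0,0.002,0,0,0]}}

```text
clock: 13.42
tcp_pos: [482.6, 179.4, 91.2]
tool_rot: [-3.142, 0.0, 1.697]
contact_force: [0.0, -0.1, 1.0]
width: -0.4
grasp_force: 0.0
```

{"api": "send_rows", "payload": {"increments": [0,0,0,0.001,0,0,0,0,0,0,0.002,0,0,0,0,0,0,0.002,0,0,0]}}

```text
clock: 13.67
tcp_pos: [482.7, 179.4, 90.9]
tool_rot: [3.14, 0.001, 1.697]
contact_force: [-3.2, -1.6, 17.7]
width: 0.1
grasp_force: 8.7
```

The contact is firm at z≈91, so the tail lies on the deck. I lift straight off, back away and hand in.

{"api": "send_rows", "payload": {"increments": [0,0,0,-0.005,0,0,0,0,0,0,-0.02,0,0,0,0,0,0,-0.05,0,0,0,0,0,0,-0.08,0,0,0,0,-0.03,0,-0.09,0,0,0,0,-0.06,0,-0.09,0,0,0,0,-0.1,0,-0.09,0,0,0,0,-0.14,0,-0.09,0,0,0,0,-0.18,0,-0.09,0,0,0,0,-0.2,0,-0.09,0,0,0,0,-0.2,0,-0.09,0,0,0,0,-0.2,0,-0.09,0,0,0]}}

```text
clock: 14.67
tcp_pos: [507.6, -20.5, 179.1]
tool_rot: [-3.141, 0.0, 1.693]
contact_force: [0.1, 0.5, 0.2]
width: -0.4
grasp_force: 0.0
```

Run:
```python
from h import *
inc([483,178,175],1.695)
s=bot.snapshot("side");t=bot.snapshot("top")
a=cv2.imread("pics/tB.png")
print(cv2.absdiff(t,a)[205:245,225:325].max(), cv2.absdiff(t,a)[165:255,225:320].mean())
print(bot.sign_off())
```

```text
[200.   -0.2   4.1] [-0.0002  0.0002 -0.0017] 14.6667 [507.6 -20.5 179.1] [-3.1414e+00  2.0000e-04  1.6933e+00] [ 0.25  0.65 -0.48  1.96  0.48  0.65 -0.42] [0.1 0.5 0.2] -0.3627805217865724
61 5.218869395711501
the job is handed in; nothing more can be done
None
```

I handed the job in at about 14.8 s: the bar spans both supports, and a touch on its upstand at z≈91 mm showed the keel had dropped into the pocket. The end wall was felt at about 5 N, nothing was seen to move beside the rail, and no verdict came back.

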